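# Pry up the balance deck and pack its front edge

## Task

Take the red-handled pry bar by its handle, pass its blade over the green fulcrum block and under the front edge of the aluminium balance deck, and lever the edge up until the blue packing block will go underneath; the deck's stiff hinge keeps it up. Lay the bar back on the bench, then slip the tongue of the blue packer well under the raised edge, straight in along the yellow mark, and leave it lying flat there.

Things in the scene. Friction and masses are not known exactly. Their poses are not given: they have to be found in the camera images.
- bar_mid (a point): Middle of the red handle (100 long, 24 wide, 28 high) of the loose 0.45 kg pry bar lying on the bench; 14 mm above the bench, near its centre of mass. +y runs along the bar to the blade tip, 168 mm from the point; z up. Steel blade 20 wide, 10 thick, at the handle's mid height, starts 50 mm from the point. Grip across the 24 mm from above.
- fulcrum: Green fixed block, 60 wide. Origin at its foot on the bench, z up, +y to the deck. Crest: steel rod along x, radius 10, top 80 mm up. Deck edge 30 mm beyond it along y, underside 97 mm up; plinth below, 75 mm up. Lay the blade level on the crest, handle middle 120 mm behind it (tip 18 mm under the deck), then swing the handle down about the crest by 0.4 rad (about 15 N).
- edge (a point): Lower front edge of the aluminium deck (12 thick) at the yellow mark, 150 mm to -x of the fulcrum. x along the edge, y in under the deck, z up. 97 mm above the bench at rest, hinged 270 mm behind; stays where levered. Packer fits once it is 105 mm up, easily at 108 to 115. Before it the grey ledge with the yellow mark: 75 mm high, 120 wide, reaching out 65 mm.
- packer_mid (a point): Loose blue block, 0.12 kg (not the orange one): middle of its plan, 26 mm above its underside; z up, +y to the free end of the tongue. Tongue 84 long (42 either way), 40 wide, 28 thick. Upright grip tab 26 mm behind the point (-y): 30 wide in x, 24 in y, from 28 to 52 mm above the underside. With the tab's face 20 mm from the edge the tongue is 35 mm under.
There are look-alikes about, which are no part of the job. What is shaped like the part that bears bar_mid but purple is not meant. Of the things shaped like the part that bears packer_mid, the blue one is meant.

How it is judged:
By the outcome, as a careful person would: the job done as asked, in the order asked, and still so for the second after the job is handed in, with the robot touching nothing.
It also fails if it takes over 72 s, if anything falls off the work surface, if the arm or the gripper's body presses on something with over 40 N, if the wrist force passes 120 N, or if a joint passes its speed limit or range.

## Robot

A 7-joint arm with a two-finger parallel gripper is mounted at the origin on the work surface. World frame = base frame: x ahead of the robot, y to its left, z up, the work surface at z = 0. Lengths are in m, angles in rad, forces in N, time in s.
With the tool pointing down it reaches from about 0.425 to 0.875 m from the base axis. Payload 4.7 kg.
Tool frame: the origin (TCP) lies between the finger pads; the fingertips stand 14 mm ahead of it and the grasp point (between the pads) lies 5 mm behind it; z points along the fingers, y is the line along which they close (so a half turn about z gives the same grasp; the last joint's range is limited). The gripper opens to 87 mm and grips with 3 to 60 N. Pads are 19 mm wide; open, the fingers measure 117 mm over their backs; the gripper's body (75 mm by 190 mm) begins 51 mm behind the grasp point.
Start: joints at [1.135, 0.321, -0.07, 1.45, 0.023, 1.371, -0.057], TCP at [0.283, -0.585, 0.237] pointing down, gripper open.
Joint ranges: [-2.86, 2.86], [-0.3, 2.09], [-1.38, 1.24], [0.06, 2.45], [-1.56, 4.7], [0.09, 2.05], [-2.69, 2.69]. Speed limits (rad/s): [2.57, 2.57, 3.14, 3.14, 3.14, 3.14, 3.14].

## Interface

Orientations are given as a rotation vector (axis times angle).
In Python, from bench import ctrl gives the robot as it stands.
- The arm moves only by the tool step_arm, never from a script. Its argument "commands" is a list of rows, each an object with "travel": the shift along the tool's x, y, z in m, a list of three; "turn": the turn, a rotation vector about the tool's x, y, z in degrees, a list of three. A call has 1 to 5 rows; each row is the pose to reach, as a shift and turn from the pose commanded when the call began, along the tool's axes at that moment; what a row does not reach only later rows make up. A row lasts 1/10 s, in which the tool goes at most 50 mm and 8.59 degrees, less where a joint would pass 70% of its speed; a pose out of reach is approached as far as the arm can. A call with a gripper value outside its range is refused whole. "gripper" is the opening, from 0 (shut) to 1 (fully open), set as the call begins (left out, the last holds). The fingers move at their own pace and stop on an object; "force" is the grip in N (left out, the last holds). Time passes only in rows, so rows that repeat a pose let the fingers close. It gives the time, the measured TCP pose, the force, the opening and the grip force at its end, in the units of the state.
- ctrl.get_state(): the state, without advancing time (a new reading comes with each control period).
- ctrl.get_image(name): name is "scene" or "side" or "wrist"; returns the picture (480x640x3 uint8, red, green, blue); there is no depth.
- ctrl.camera_model(name): a dict with "fx", "fy", "cx", "cy" (pixels), "R" (3x3) and "t" (3): a world point X has camera coordinates R X + t; the wrist camera has in their place "T_tool_cam" (4x4, takes a point from camera to tool coordinates, whose origin is the TCP and whose axes are the flange's). Camera axes: x right, y down, z forward; pixel columns grow to the right and rows downward; lengths in m; the calibration is good to about 2 mm. The wrist camera is an equidistant fisheye: a pixel r from the principal point sees the ray r / f radians off the axis. A picture is of the moment at which its call begins: read the wrist's pose just before it. camera_model takes no time and is no camera call.
- ctrl.close_job(): hands the job in; it is judged then, once.
The state is a dict: "time": time; "joint_positions": joint angles; "qd": joint speeds; "joint_torque": joint torques, N m; "position": TCP position; "tool_rot": TCP orientation; "ft_force": force on the tool from outside, world axes, zero at the start; "torque": the same for the moment, N m; "grip_width": opening from 0.0 (shut) to 1.0 (fully open); "grip_force": force on a finger pad.
Only numpy, scipy, OpenCV 4.12 (cv2) and the standard library are available. Lean on these libraries where they do the work, as an engineer would, in place of code of your own. Each camera call takes 0.05 s, during which the arm holds its last target. There are 200 camera calls.

## Working session

There is one attempt and no reset: what is moved stays moved. The work goes in short steps, Python scripts to look and compute and a tool call to move; the robot and the scene stay as the last step left them, time stands still between calls to the robot, and variables do not carry over. Pictures are saved under pics/ and viewed, at most 12 in all, crops included, and the job is handed in when it is done.

Besides the shell and the picture viewer there is one more tool, called after "Request:" in YAML: its name, and indented under it one key for each argument. step_arm: Moves the arm, as the interface text tells. Its arguments: {"type":"object","properties":{"commands":{"type":"array"},"gripper":{"type":"number"},"force":{"type":"number"}},"required":["commands"]}

```bash
ls; mkdir -p pics
python3 - <<'E'
from bench import ctrl
import cv2,numpy as np
s=ctrl.get_state();print(s['time'],s['position'],s['tool_rot'])
for n in ('scene','side','wrist'):
    m=ctrl.camera_model(n);print(n,{k:np.round(v,4).tolist() for k,v in m.items()})
    im=ctrl.get_image(n);np.save(f'pics/{n}0.npy',im);cv2.imwrite(f'pics/{n}0.png',im[:,:,::-1])
E
```

```text
pics
0.0 [ 0.28233543 -0.58489062  0.23548194] [-3.06069686e+00 -7.00253004e-01  8.35156403e-04]
scene {'fx': 457.9089, 'fy': 457.9089, 'cx': 318.3377, 'cy': 243.1633, 'R': [[-0.9169, 0.399, 0.0067], [0.3068, 0.7155, -0.6277], [-0.2552, -0.5735, -0.7785]], 't': [0.5439, 0.0184, 0.8831]}
side {'fx': 460.0451, 'fy': 460.0451, 'cx': 320.1999, 'cy': 242.1451, 'R': [[-0.9805, -0.1958, 0.0179], [-0.1268, 0.5604, -0.8185], [0.1502, -0.8048, -0.5743]], 't': [0.4629, 0.2344, 0.787]}
wrist {'fx': 371.6483, 'fy': 371.6483, 'cx': 312.3835, 'cy': 244.0689, 'T_tool_cam': [[-0.0005, -0.9641, -0.2656, 0.0718], [1.0, -0.0002, -0.0009, -0.0005], [0.0008, -0.2656, 0.9641, -0.1478], [0.0, 0.0, 0.0, 1.0]]}
```

View pics/scene0.png

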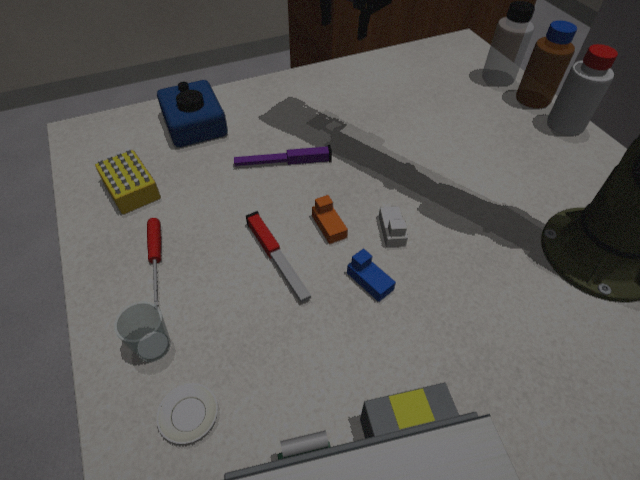

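View pics/side0.png

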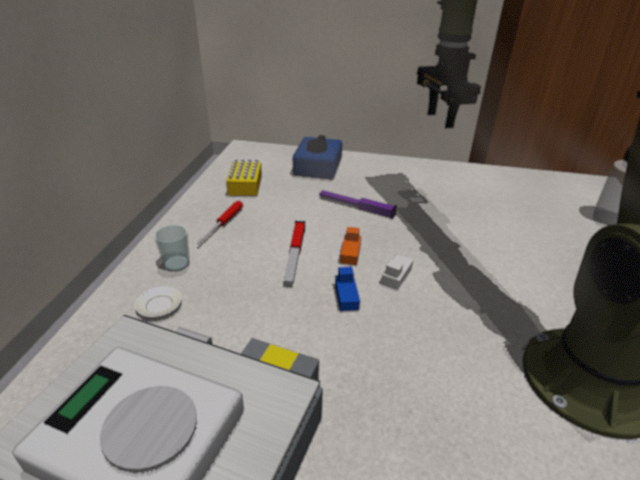

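Scene: the red bar runs from (252,215) to (305,298), the blue packer's tab is at (362,258) and its tongue end at (385,290). The yellow mark is at (411,408) and the fulcrum rod at (305,443).

```bash
cat > h.py <<'E'
import numpy as np,cv2
from bench import ctrl
from scipy.spatial.transform import Rotation as Rn
def ray(n,uv,pose=None):
    m=ctrl.camera_model(n);u=np.atleast_2d(np.asarray(uv,float))
    x=(u-[m['cx'],m['cy']])/[m['fx'],m['fy']]
    if n!='wrist':
        R=np.array(m['R']);t=np.array(m['t'])
        return -R.T@t,np.c_[x,np.ones(len(x))]@R
    r=np.linalg.norm(x,axis=1,keepdims=True);d=np.c_[x*np.sinc(r/np.pi),np.cos(r)]
    # sinc: sin(r)/r
    T=np.array(m['T_tool_cam']);W=np.eye(4);W[:3,:3]=Rn.from_rotvec(pose[1]).as_matrix();W[:3,3]=pose[0]
    C=W@T;return C[:3,3],d@C[:3,:3].T
def plane(n,uv,z,pose=None):
    o,d=ray(n,uv,pose);return o+d*((z-o[2])/d[:,2])[:,None]
def proj(n,X):
    m=ctrl.camera_model(n);c=np.atleast_2d(X)@np.array(m['R']).T+m['t']
    return c[:,:2]/c[:,2:]*[m['fx'],m['fy']]+[m['cx'],m['cy']]
def mask(im,col):
    h=cv2.cvtColor(im,cv2.COLOR_RGB2HSV);H,S,V=h[...,0].astype(int),h[...,1],h[...,2]
    lo,hi={'red':(-6,6),'blue':(105,125),'yellow':(24,36),'green':(40,90)}[col]
    H=np.where(H>170,H-180,H);return ((H>=lo)&(H<=hi)&(S>130)&(V>60)).astype(np.uint8)
def blobs(m,amin=60):
    c,_=cv2.findContours(m,cv2.RETR_EXTERNAL,cv2.CHAIN_APPROX_NONE)
    return sorted([k for k in c if cv2.contourArea(k)>amin],key=cv2.contourArea)[::-1]
E
python3 - <<'E'
from h import *
for n in('scene','side'):
    im=np.load(f'pics/{n}0.npy')
    for col,z in(('red',.014),('blue',.02),('yellow',.075)):
        for k in blobs(mask(im,col)):
            M=cv2.moments(k);c=[M['m10']/M['m00'],M['m01']/M['m00']]
            b=cv2.boxPoints(cv2.minAreaRect(k))
            q=cv2.approxPolyDP(k,4,True)[:,0]
            print(n,col,np.round(c),M['m00'],plane(n,[c],z)[0].round(4),'poly',q.tolist(),plane(n,q,z)[:,:2].round(3).tolist() if col=='yellow' else '')
a=np.load('pics/scene0.npy')[...,::-1];b=np.load('pics/side0.npy')[...,::-1]
r=lambda i,y,x,w,h,W,H:cv2.resize(i[y:y+h,x:x+w],(W,H),interpolation=cv2.INTER_CUBIC)
cv2.imwrite('pics/z.png',np.vstack([np.hstack([r(a,200,240,160,110,400,275),r(b,210,270,160,110,400,275)]),np.hstack([r(a,375,220,260,105,520,210),r(b,310,110,280,210,280,210)])]))
E
```

```text
scene red [153. 238.] 460.0 [ 0.7814 -0.3627  0.014 ] poly [[151, 218], [148, 258], [160, 258], [159, 222]] 
scene red [263. 232.] 420.5 [ 0.5829 -0.2932  0.014 ] poly [[248, 217], [268, 250], [276, 249], [278, 244], [258, 214]] 
scene red [603.  51.] 282.0 [-0.5538 -0.5585  0.014 ] poly [[589, 47], [597, 56], [617, 54], [606, 45]] 
scene blue [189. 104.] 1256.5 [ 0.6154 -0.7582  0.02  ] poly [[206, 81], [189, 83], [204, 98], [204, 106], [192, 113], [176, 108], [177, 86], [158, 91], [171, 125], [222, 112]] 
scene blue [375. 278.] 585.0 [ 0.4352 -0.1087  0.02  ] poly [[348, 265], [380, 294], [394, 283], [372, 262], [360, 271]] 
scene blue [563.  26.] 211.5 [-0.5418 -0.7117  0.02  ] poly [[551, 23], [559, 31], [576, 29], [566, 21]] 
scene blue [362. 257.] 148.0 [ 0.4359 -0.1604  0.02  ] poly [[363, 249], [352, 257], [360, 264], [371, 256]] 
scene yellow [129. 183.] 1185.0 [ 0.792  -0.4622  0.075 ] poly [[133, 151], [149, 176], [146, 182], [129, 156], [122, 154], [139, 179], [138, 186], [117, 156], [112, 158], [129, 190], [103, 161], [119, 194], [96, 164], [113, 197], [123, 198], [129, 
[... 796 characters left out ...]
240, 208]] 
side blue [347. 290.] 702.0 [ 0.441  -0.1172  0.02  ] poly [[339, 268], [340, 309], [356, 309], [351, 268]] 
side yellow [244. 182.] 538.5 [ 0.759  -0.4164  0.075 ] poly [[238, 162], [232, 178], [227, 178], [233, 191], [229, 193], [255, 194], [260, 164], [251, 179], [252, 162], [244, 179], [245, 162], [237, 179]] [[0.813, -0.525], [0.796, -0.429], [0.808, -0.426], [0.769, -0.363], [0.775, -0.351], [0.711, -0.361], [0.75, -0.527], [0.746, -0.435], [0.775, -0.534], [0.763, -0.431], [0.794, -0.53], [0.781, -0.427]]
side yellow [279. 357.] 523.0 [0.5141 0.1271 0.075 ] poly [[269, 345], [260, 360], [289, 369], [297, 353]] [[0.536, 0.107], [0.541, 0.14], [0.493, 0.147], [0.488, 0.114]]
```

View pics/z.png

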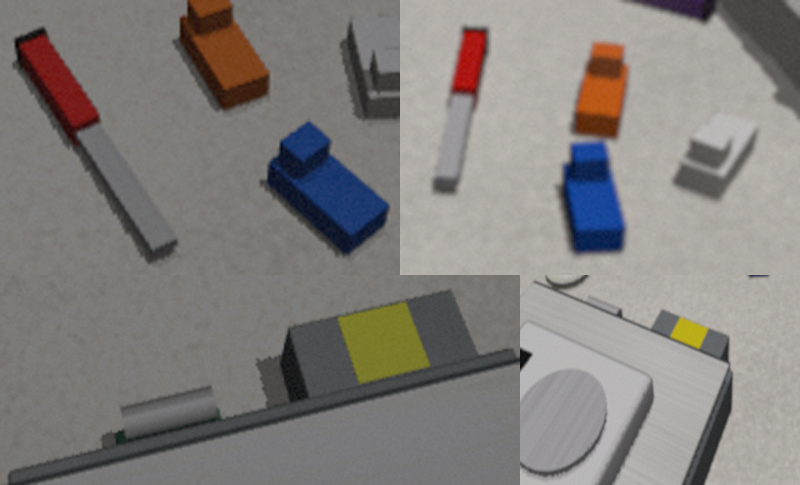

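The crops show the bar's blade tip in scene at about (299,300) and (309,295), the packer tongue, and the deck's top front edge running (225,474) to (479,412).

Run:
```python
from h import *
S=lambda p:np.array(p)/2.5+[240,200]
D=lambda p:(np.array(p)-[0,275])/2.+[220,375]
s2=lambda p:(np.array(p)-[400,0])/2.5+[270,210]
f=lambda n,p,z:plane(n,p,z)[:,:2].round(4).tolist()
print('handle top corners',f('scene',S([[18,38],[43,30],[99,121],[75,137]]),.028))
print('side handle',f('side',s2([[463,30],[488,30],[474,95],[452,93]]),.028))
print('tip top',f('scene',S([[149,251],[173,238]]),.019),f('side',s2([[434,180],[456,180]]),.019))
print('deck top edge',f('scene',D([[10,474],[518,350]]),.109))
print('side deck', f('side',np.array([[126,318],[321,380]]),.109))
print('rod',f('scene',D([[122,411],[212,391]]),.076))
print('ledge top corners',f('scene',D([[290,327],[452,291]]),.075))
# packer
print('tongue top: far r, far l, rear l',f('scene',S([[387,205],[347,240],[270,178]]),.028))
print('tab top',f('scene',S([[308,123],[330,142],[303,163],[280,143]]),.052))
print('side tab top',f('side',s2([[572,143],[605,143],[607,160],[573,160]]),.052))
print('side tongue far',f('side',s2([[572,234],[623,232]]),.028))
s=ctrl.get_state();print(Rn.from_rotvec(s['tool_rot']).as_matrix().round(3).tolist())
```

```text
handle top corners [[0.6001, -0.3353], [0.5792, -0.3357], [0.5706, -0.2322], [0.592, -0.2252]]
side handle [[0.6009, -0.3294], [0.577, -0.3348], [0.5652, -0.2259], [0.5852, -0.2245]]
tip top [[0.577, -0.1186], [0.5577, -0.1217]] [[0.5725, -0.1135], [0.5547, -0.1174]]
deck top edge [[0.7648, 0.1194], [0.4489, 0.178]]
side deck [[0.7644, 0.1301], [0.4364, 0.1833]]
rod [[0.6911, 0.1034], [0.633, 0.1151]]
ledge top corners [[0.5669, 0.0977], [0.4512, 0.1201]]
tongue top: far r, far l, rear l [[0.4113, -0.0822], [0.4508, -0.0678], [0.4767, -0.1356]]
tab top [[0.4394, -0.1534], [0.4329, -0.132], [0.4587, -0.1232], [0.4657, -0.1452]]
side tab top [[0.4633, -0.1457], [0.4368, -0.1516], [0.4321, -0.13], [0.4589, -0.124]]
side tongue far [[0.4487, -0.0637], [0.4104, -0.0745]]
[[0.901, 0.435, -0.001], [0.435, -0.901, 0.001], [-0.0, -0.001, -1.0]]
```

```bash
cat >> h.py <<'E'
def pose():
    s=ctrl.get_state();return np.array(s['position']),np.array(s['tool_rot'])
def Rt(d,pitch=0):
    """tool rotation: x along heading d (2-vector), z down, then blade-up pitch"""
    d=np.array([*d,0.])/np.hypot(*d);z=np.array([0,0,-1.]);y=np.cross(z,d)
    return Rn.from_rotvec(y*pitch*-1*-1 if False else -y*pitch if np.cross(-y,d)[2]>0 else y*pitch).as_matrix()@np.c_[d,y,z]
def delta(p,d,pitch=0,base=None):
    p0,r0=base or pose();R0=Rn.from_rotvec(r0).as_matrix()
    print('travel',(R0.T@(np.array(p)-p0)).round(4).tolist(),'turn',np.degrees(Rn.from_matrix(R0.T@Rt(d,pitch)).as_rotvec()).round(2).tolist())
BD=np.array([-.108,.994]);ED=np.array([.182,.983]);PD=np.array([-.28,.96])
E
sed -i 's/    return Rn.from_rotvec(y\*pitch.*/    return Rn.from_rotvec(np.cross(d,[0,0,1])*pitch).as_matrix()@np.c_[d,y,z]/' h.py
python3 -c "
from h import *
delta([.584,-.285,.15],BD)"
```

```text
travel [0.4021, -0.1389, 0.0859] turn [-0.08, -0.05, -70.43]
```

Request:
step_arm:
  commands:
    - {"travel":[0.045,-0.015,0.005],"turn":[0,0,-8]}
    - {"travel":[0.09,-0.03,0.012],"turn":[0,0,-16]}
    - {"travel":[0.135,-0.045,0.02],"turn":[0,0,-24]}
    - {"travel":[0.18,-0.06,0.03],"turn":[0,0,-32]}
    - {"travel":[0.22,-0.075,0.04],"turn":[0,0,-40]}
  gripper: 1

```text
time: 0.65
position: [0.4498, -0.42, 0.1962]
tool_rot: [2.632, 1.715, 0.001]
ft_force: [0.4, -0.6, 0.4]
grip_width: 0.998
grip_force: 0.0
```

```bash
python3 -c "
from h import *
print(ctrl.get_state()['time'],pose());delta([.584,-.285,.15],BD)"
```

```text
0.65 (array([ 0.44979301, -0.42001398,  0.19615323]), array([2.63223140e+00, 1.71478183e+00, 8.25528833e-04]))
travel [0.1777, 0.0682, 0.0462] turn [0.03, -0.02, -30.04]
```

Request:
step_arm:
  commands:
    - {"travel":[0.04,0.015,0.01],"turn":[0,0,-8]}
    - {"travel":[0.08,0.03,0.02],"turn":[0,0,-16]}
    - {"travel":[0.12,0.045,0.03],"turn":[0,0,-23]}
    - {"travel":[0.155,0.06,0.04],"turn":[0,0,-28]}
    - {"travel":[0.178,0.068,0.046],"turn":[0,0,-30]}

```text
time: 1.15
position: [0.585, -0.284, 0.1494]
tool_rot: [-2.099, -2.336, -0.002]
ft_force: [-0.1, -0.1, 0.1]
grip_width: 1.001
grip_force: 0.0
```

Request:
step_arm:
  commands:
    - {"travel":[0,0,0],"turn":[0,0,0]}
    - {"travel":[0,0,0],"turn":[0,0,0]}

```text
time: 1.35
position: [0.5829, -0.2875, 0.15]
tool_rot: [-2.105, -2.33, 0.001]
ft_force: [0.1, -0.4, 1.4]
grip_width: 1.004
grip_force: 0.0
```

Run:
```python
from h import *
p=pose();im=ctrl.get_image('wrist');np.save('pics/w1.npy',im);cv2.imwrite('pics/w1.png',im[...,::-1])
print(p);delta([.584,-.285,.15],BD)
for k in blobs(mask(im,'red')):
    b=cv2.boxPoints(cv2.minAreaRect(k));X=plane('wrist',b,.028,p);print(b.round().tolist(),X[:,:2].round(4).tolist(),X.mean(0).round(4))
```

```text
(array([ 0.58291131, -0.28753376,  0.14996212]), array([-2.10530553e+00, -2.33046599e+00,  1.30801058e-03]))
travel [0.0038, 0.002, 0.0003] turn [-0.06, 0.04, -0.51]
[[299.0, 176.0], [330.0, 176.0], [331.0, 296.0], [300.0, 296.0]] [[0.567, -0.2391], [0.5894, -0.2365], [0.6009, -0.3297], [0.5765, -0.3324]] [ 0.5835 -0.2844  0.028 ]
```

View pics/w1.png

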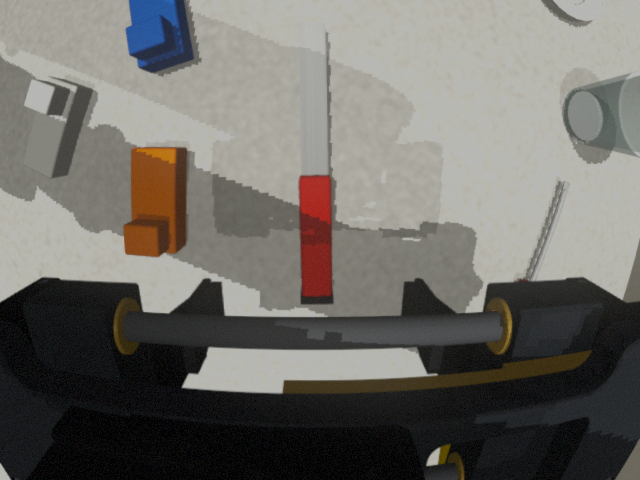

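The wrist view shows the bar between the open fingers, with red at columns 299–331, rows 176–296, and the black cap to row 303. The aim is within 1 mm, so I'll descend and grip.

Request:
step_arm:
  commands:
    - {"travel":[0,0.001,0.03],"turn":[0,0,-0.5]}
    - {"travel":[0,0.001,0.065],"turn":[0,0,-0.5]}
    - {"travel":[0,0.001,0.1],"turn":[0,0,-0.5]}
    - {"travel":[0,0.001,0.125],"turn":[0,0,-0.5]}
    - {"travel":[0,0.001,0.131],"turn":[0,0,-0.5]}

```text
time: 1.9
position: [0.5805, -0.2891, 0.0163]
tool_rot: [-2.097, -2.332, 0.005]
ft_force: [-0.8, 0.4, -0.4]
grip_width: 1.001
grip_force: 0.0
```

Request:
step_arm:
  commands:
    - {"travel":[0,0,0],"turn":[0,0,0]}
    - {"travel":[0,0,0],"turn":[0,0,0]}
    - {"travel":[0,0,0],"turn":[0,0,0]}
    - {"travel":[0,0,0],"turn":[0,0,0]}
    - {"travel":[0,0,0],"turn":[0,0,0]}
  gripper: 0
  force: 50

```text
time: 2.4
position: [0.5847, -0.2879, 0.0206]
tool_rot: [2.095, 2.338, 0.0]
ft_force: [-0.6, -0.1, -0.1]
grip_width: 0.633
grip_force: 0.0
```

Request:
step_arm:
  commands:
    - {"travel":[0,0,0],"turn":[0,0,0]}
    - {"travel":[0,0,0],"turn":[0,0,0]}
    - {"travel":[0,0,0],"turn":[0,0,0]}
    - {"travel":[0,0,0],"turn":[0,0,0]}

```text
time: 2.8
position: [0.5844, -0.2877, 0.0196]
tool_rot: [2.096, 2.339, 0.001]
ft_force: [0.3, 1.1, -0.5]
grip_width: 0.269
grip_force: 50.0
```

```bash
python3 -c "
from h import *
C=np.array([.662,.111]);m=C-.18*ED
delta([*m,.13],ED,0,(np.array([.5846,-.2877,.0197]),pose()[1]))"
```

```text
travel [0.2155, 0.0687, -0.1103] turn [0.04, 0.0, 16.77]
```

Request:
step_arm:
  commands:
    - {"travel":[0,0,-0.02],"turn":[0,0,0]}
    - {"travel":[0,0,-0.045],"turn":[0,0,0]}
    - {"travel":[0,0,-0.07],"turn":[0,0,0]}
    - {"travel":[0,0,-0.1],"turn":[0,0,0]}
    - {"travel":[0,0,-0.11],"turn":[0,0,0]}

```text
time: 3.3
position: [0.5853, -0.2881, 0.1319]
tool_rot: [2.094, 2.337, 0.001]
ft_force: [0.5, -0.7, -3.9]
grip_width: 0.274
grip_force: 50.0
```

Request:
step_arm:
  commands:
    - {"travel":[0.035,0.01,0],"turn":[0,0,3]}
    - {"travel":[0.08,0.025,0],"turn":[0,0,6]}
    - {"travel":[0.12,0.04,0],"turn":[0,0,9]}
    - {"travel":[0.16,0.05,0],"turn":[0,0,12]}
    - {"travel":[0.195,0.062,0],"turn":[0,0,15]}

```text
time: 3.8
position: [0.6233, -0.0844, 0.1277]
tool_rot: [-2.383, -2.043, 0.003]
ft_force: [0.5, -0.1, -4.4]
grip_width: 0.273
grip_force: 50.0
```

Request:
step_arm:
  commands:
    - {"travel":[0.01,0.0,0],"turn":[0,0,1]}
    - {"travel":[0.02,0.001,0],"turn":[0,0,1.8]}
    - {"travel":[0.02,0.001,0],"turn":[0,0,1.8]}
    - {"travel":[0.02,0.001,0],"turn":[0,0,1.8]}

```text
time: 4.2
position: [0.6276, -0.0679, 0.1282]
tool_rot: [-2.414, -2.008, 0.003]
ft_force: [0.1, -0.1, -4.1]
grip_width: 0.268
grip_force: 50.0
```

Run:
```python
from h import *
p=pose();im=ctrl.get_image('wrist');np.save('pics/w2.npy',im)
s=ctrl.get_image('scene');np.save('pics/s2.npy',s)
b=ctrl.get_image('side')
print(p);C=np.array([.662,.111]);delta([*(C-.18*ED),.13],ED)
r=lambda i,y,x,w,h,W,H:cv2.resize(i[y:y+h,x:x+w],(W,H),interpolation=cv2.INTER_CUBIC)
cv2.imwrite('pics/v2.png',np.vstack([r(im,0,120,400,200,800,400),np.hstack([r(s,330,200,267,133,400,200),r(b,240,80,267,133,400,200)])])[...,::-1])
```

```text
(array([ 0.62763633, -0.06787087,  0.12819885]), array([-2.41446655, -2.00809107,  0.00307945]))
travel [0.0031, 0.0006, -0.0011] turn [-0.05, 0.04, -0.13]
```

View pics/v2.png

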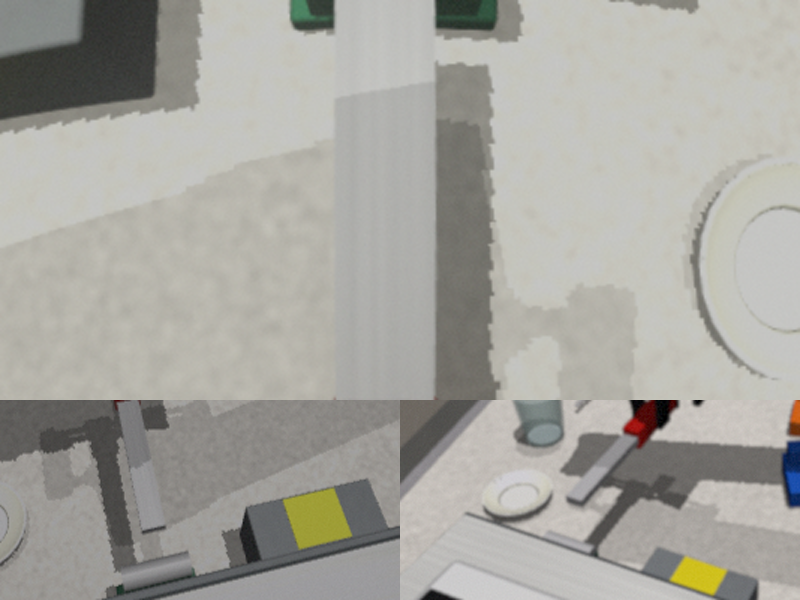

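The wrist view shows the green foot's near edge, (290,28) to (497,25) in the crop, centred almost on the blade at columns 335–435. The blade tip stands clear in front of the rod.

Run:
```python
from h import *
p=pose();W=lambda q:np.array(q)/2.+[120,0]
g=plane('wrist',W([[290,28],[497,25]]),.0,p);print('green',g.round(4).tolist(),g.mean(0))
for z in(0,.075):print('ledge front',plane('wrist',W([[0,122],[157,97]]),z,p).round(4).tolist())
s=lambda q:(np.array(q)-[0,400])/1.5+[200,330]
f=plane('scene',s([[140,531],[165,525]]),.134-.005,);print('tip',f.round(4).tolist())
print('rod top',plane('scene',s([[123,570],[190,553]]),.078).round(4).tolist())
print('mark',plane('scene',cv2.boxPoints(cv2.minAreaRect(blobs(mask(np.load('pics/s2.npy'),'yellow'))[-1])),.075).round(4).tolist())
```

```text
green [[0.6244, 0.1095, 0.0], [0.7008, 0.0968, 0.0]] [0.66257576 0.10315506 0.        ]
ledge front [[0.5022, 0.1066, 0.0], [0.5698, 0.0949, 0.0]]
ledge front [[0.5397, 0.0784, 0.075], [0.5889, 0.0699, 0.075]]
tip [[0.6692, 0.0964, 0.129], [0.6488, 0.1, 0.129]]
rod top [[0.6901, 0.1049, 0.078], [0.6319, 0.1148, 0.078]]
mark [[0.5341, 0.1045, 0.075], [0.4799, 0.1136, 0.075], [0.4939, 0.1568, 0.075], [0.5456, 0.1475, 0.075]]
```

Run:
```python
from h import *
s=lambda q:(np.array(q)-[0,400])/1.5+[200,330]
D=lambda p:(np.array(p)-[0,275])/2.+[220,375]
print(plane('scene',[s([155.5,571]),D([168.5,412])],.07).round(4))
b=np.load('pics/side0.npy')
print('deck low edge hidden; mark back y', plane('scene',[D([360,383]),D([430,365])],.075).round(4))
print('side deck top edge',plane('side',[[126,318],[321,380]],.109).round(4))
C=np.array([.661,.114]);E=[.1685,.9857]
delta([*(C-.18*np.array(E)),.0935],E)
```

```text
[[0.6643 0.1146 0.07  ]
 [0.6634 0.1143 0.07  ]]
deck low edge hidden; mark back y [[0.5416 0.1488 0.075 ]
 [0.493  0.1572 0.075 ]]
side deck top edge [[0.7644 0.1301 0.109 ]
 [0.4364 0.1833 0.109 ]]
travel [0.0059, 0.0016, 0.0354] turn [-0.05, 0.04, -0.92]
```

Request:
step_arm:
  commands:
    - {"travel":[0.002,0.002,0.012],"turn":[0,0,-0.9]}
    - {"travel":[0.004,0.003,0.025],"turn":[0,0,-0.9]}
    - {"travel":[0.006,0.003,0.036],"turn":[0,0,-0.9]}
    - {"travel":[0.006,0.003,0.036],"turn":[0,0,-0.9]}
    - {"travel":[0.006,0.003,0.036],"turn":[0,0,-0.9]}

```text
time: 4.85
position: [0.6321, -0.0619, 0.0927]
tool_rot: [-2.399, -2.027, 0.001]
ft_force: [-0.6, -0.2, -3.5]
grip_width: 0.268
grip_force: 50.0
```

```bash
cat >> h.py <<'E'
ED=np.array([.1685,.9857]);C=np.array([.6625,.1145])
def avg(n=6):
    P=[]
    for _ in range(n):
        P.append(np.r_[pose()]);ctrl.get_image('side')
    P=np.array(P);return P
E
python3 - <<'E'
from h import *
P=avg();print(P.round(4))
m=P.mean(0);delta([*(C-.12*ED),.093],ED,0,(m[:3],m[3:]))
im=ctrl.get_image('wrist');b=ctrl.get_image('side');s=ctrl.get_image('scene')
r=lambda i,y,x,w,h,W,H:cv2.resize(i[y:y+h,x:x+w],(W,H),interpolation=cv2.INTER_CUBIC)
cv2.imwrite('pics/v3.png',np.vstack([r(im,0,220,200,60,800,240),np.hstack([r(s,390,240,133,100,400,300),r(b,270,150,133,100,400,300)])])[...,::-1])
E
```

```text
[[ 6.3210e-01 -6.1900e-02  9.2700e-02 -2.3988e+00 -2.0269e+00  1.5000e-03]
 [ 6.3270e-01 -6.2000e-02  9.3500e-02  2.3998e+00  2.0274e+00  0.0000e+00]
 [ 6.3300e-01 -6.2100e-02  9.4000e-02  2.3994e+00  2.0268e+00  8.0000e-04]
 [ 6.3300e-01 -6.2200e-02  9.4200e-02  2.3994e+00  2.0265e+00  1.1000e-03]
 [ 6.3310e-01 -6.2200e-02  9.4300e-02  2.3993e+00  2.0264e+00  1.3000e-03]
 [ 6.3300e-01 -6.2200e-02  9.4300e-02  2.3993e+00  2.0263e+00  1.1000e-03]]
travel [0.0471, 0.0137, -0.0329] turn [45.91, 38.67, 0.06]
```

View pics/v3.png

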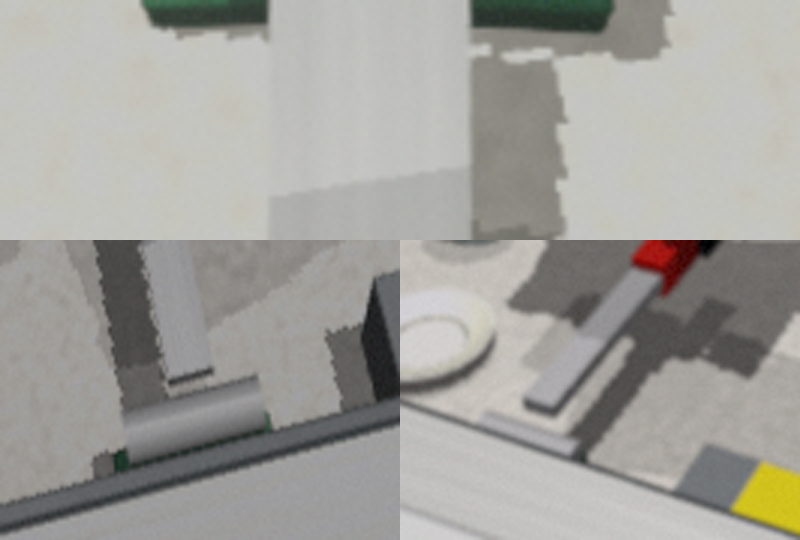

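The tip points square at the rod's middle (scene crop (190,378), rod at (195,420)) and is level. Sliding in.

Request:
step_arm:
  commands:
    - {"travel":[0.01,0,0.0015],"turn":[0,0,0]}
    - {"travel":[0.02,0,0.0015],"turn":[0,0,0]}
    - {"travel":[0.03,0,0.0015],"turn":[0,0,0]}
    - {"travel":[0.04,0,0.0015],"turn":[0,0,0]}
    - {"travel":[0.045,0,0.0015],"turn":[0,0,0]}

```text
time: 5.8
position: [0.6403, -0.0152, 0.0921]
tool_rot: [-2.397, -2.03, -0.001]
ft_force: [-1.2, 0.0, -3.8]
grip_width: 0.271
grip_force: 50.0
```

Request:
step_arm:
  commands:
    - {"travel":[0.005,0,0],"turn":[0,0,0]}
    - {"travel":[0.01,0,0],"turn":[0,0,0]}
    - {"travel":[0.015,0,0],"turn":[0,0,0]}
    - {"travel":[0.015,0,0],"turn":[0,0,0]}
    - {"travel":[0.015,0,0],"turn":[0,0,0]}

```text
time: 6.3
position: [0.6426, -0.0031, 0.092]
tool_rot: [2.4, 2.027, -0.0]
ft_force: [-1.0, -0.3, -4.6]
grip_width: 0.267
grip_force: 50.0
```

Run:
```python
from h import *
P=avg(3);print(P[-1].round(4),ctrl.get_state()['ft_force'])
p0=(P[-1][:3],P[-1][3:])
im=ctrl.get_image('wrist');s=ctrl.get_image('scene');b=ctrl.get_image('side')
q=P[-1][:3].copy()
for th in (0,.1,.2,.3,.4,.42):
    # tool point relative to rod centre (z=.07): along a, perp h, at TCP measured offset 5.7 mm above mid
    a=-.12;h=.015+.0057
    y=a*np.cos(th)-h*np.sin(th);z=.07+a*np.sin(th)+h*np.cos(th)
    print(th,end=' ');delta([*(C+y*ED),z],ED,th,p0)
r=lambda i,y,x,w,h,W,H:cv2.resize(i[y:y+h,x:x+w],(W,H),interpolation=cv2.INTER_CUBIC)
cv2.imwrite('pics/v4.png',np.hstack([r(s,380,220,133,100,400,300),r(b,270,130,133,100,400,300)])[...,::-1])
```

```text
[ 6.4260e-01 -3.6000e-03  9.2000e-02  2.4004e+00  2.0262e+00 -7.0000e-04] [-0.583715    0.40434283 -4.03902769]
0 travel [-0.0003, -0.0002, 0.0013] turn [0.0, 0.03, 0.04]
0.1 travel [-0.0017, -0.0002, 0.0134] turn [-0.0, 5.76, 0.04]
0.2 travel [-0.002, -0.0002, 0.0255] turn [-0.0, 11.49, 0.04]
0.3 travel [-0.001, -0.0002, 0.0377] turn [-0.01, 17.22, 0.04]
0.4 travel [0.0012, -0.0002, 0.0497] turn [-0.01, 22.95, 0.04]
0.42 travel [0.0018, -0.0002, 0.052] turn [-0.01, 24.1, 0.04]
```

View pics/v4.png

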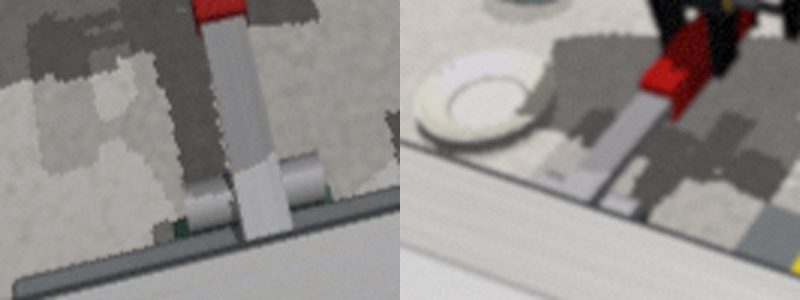

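Run:
```python
from h import *
for n,o in(('scene',(220,380,0)),('side',(130,270,400))):
    f=lambda X:((proj(n,X)-o[:2])*3+[o[2],0]).round().tolist()
    L=np.array([.9857,-.1685])
    print(n,'tip',f([[*(C+.048*ED+k*L),.092] for k in(-.01,.01)]))
    for z in(.075,.097,.109):print('edge',z,f([[*(C+.03*ED+k*L),z] for k in(-.05,.0,.05)]))
```

```text
scene tip [[305.0, 291.0], [256.0, 304.0]]
edge 0.075 [[386.0, 230.0], [271.0, 260.0], [152.0, 292.0]]
edge 0.097 [[389.0, 216.0], [270.0, 247.0], [148.0, 279.0]]
edge 0.109 [[391.0, 207.0], [270.0, 239.0], [145.0, 272.0]]
side tip [[547.0, 245.0], [514.0, 233.0]]
edge 0.075 [[639.0, 264.0], [557.0, 237.0], [478.0, 210.0]]
edge 0.097 [[633.0, 235.0], [550.0, 208.0], [470.0, 181.0]]
edge 0.109 [[630.0, 219.0], [546.0, 191.0], [466.0, 165.0]]
```

Run:
```python
from h import *
s=ctrl.get_image('scene');b=ctrl.get_image('side')
r=lambda i,y,x,w,h,W,H:cv2.resize(i[y:y+h,x:x+w],(W,H),interpolation=cv2.INTER_NEAREST)
cv2.imwrite('pics/v5.png',np.hstack([r(s,425,260,80,50,480,300),r(b,310,160,53,50,318,300)])[...,::-1])
```

```text
(no output)
```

View pics/v5.png

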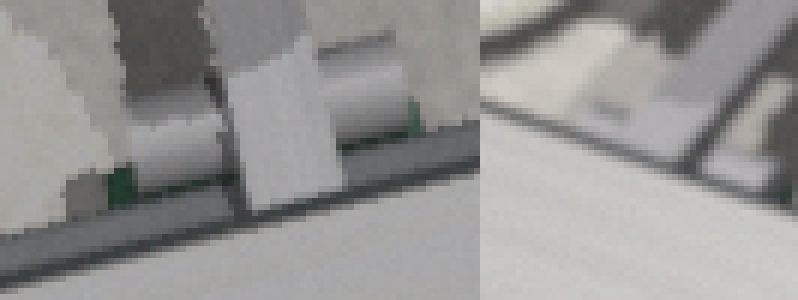

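The blade runs over the rod and vanishes beneath the bright deck edge, with only the shaded plinth top visible in front of it. Now the swing.

Request:
step_arm:
  commands:
    - {"travel":[-0.0005,0,0.004],"turn":[0,1.2,0]}
    - {"travel":[-0.001,0,0.0085],"turn":[0,3.5,0]}
    - {"travel":[-0.0017,0,0.0135],"turn":[0,5.8,0]}
    - {"travel":[-0.002,0,0.0195],"turn":[0,8.6,0]}
    - {"travel":[-0.002,0,0.0255],"turn":[0,11.5,0]}

```text
time: 7.2
position: [0.643, -0.0046, 0.0677]
tool_rot: [-2.293, -1.938, -0.236]
ft_force: [-2.3, 1.9, 4.8]
grip_width: 0.271
grip_force: 50.0
```

Run:
```python
from h import *
P=avg(3);print(P.round(4).tolist(),ctrl.get_state()['ft_force'],ctrl.get_state()['torque'])
p0=(P[-1][:3],P[-1][3:])
for th in (.2,.3,.4,.42):
    a=-.12;h=.015+.0057
    y=a*np.cos(th)-h*np.sin(th);z=.07+a*np.sin(th)+h*np.cos(th)
    print(th,end=' ');delta([*(C+y*ED),z],ED,th,p0)
```

```text
[[0.643, -0.0046, 0.0677, -2.293, -1.9383, -0.2361], [0.6428, -0.0046, 0.0668, -2.2927, -1.9324, -0.2401], [0.6428, -0.0046, 0.0672, -2.2941, -1.9349, -0.2365]] [0.29280959 1.42583619 0.7456771 ] [-0.04830429  0.05700339  0.21992474]
0.2 travel [-0.0011, -0.0007, 0.0006] turn [0.05, -0.27, -0.0]
0.3 travel [-0.0026, -0.0007, 0.0127] turn [0.05, 5.46, -0.0]
0.4 travel [-0.0029, -0.0007, 0.0248] turn [0.05, 11.19, 0.0]
0.42 travel [-0.0029, -0.0007, 0.0273] turn [0.05, 12.33, 0.0]
```

Request:
step_arm:
  commands:
    - {"travel":[-0.0018,0,0.0053],"turn":[0,2.3,0]}
    - {"travel":[-0.0022,0,0.0103],"turn":[0,4.6,0]}
    - {"travel":[-0.0026,0,0.015],"turn":[0,6.9,0]}
    - {"travel":[-0.0028,0,0.02],"turn":[0,9.2,0]}
    - {"travel":[-0.0028,0,0.0255],"turn":[0,11.5,0]}

```text
time: 7.85
position: [0.6444, 0.0, 0.0441]
tool_rot: [-2.173, -1.841, -0.45]
ft_force: [-2.4, 4.2, 10.4]
grip_width: 0.272
grip_force: 50.0
```

Run:
```python
from h import *
P=avg(3);print(P.round(4).tolist(),ctrl.get_state()['ft_force'],ctrl.get_state()['torque'])
p0=(P[-1][:3],P[-1][3:])
for th in (.4,.42):
    a=-.12;h=.015+.0057
    y=a*np.cos(th)-h*np.sin(th);z=.07+a*np.sin(th)+h*np.cos(th)
    print(th,end=' ');delta([*(C+y*ED),z],ED,th,p0)
b=ctrl.get_image('side');s=ctrl.get_image('scene');np.save('pics/b6.npy',b);np.save('pics/s6.npy',s)
cv2.imwrite('pics/v6.png',np.hstack([cv2.resize(b[270:420,60:340],None,fx=1.4,fy=1.4),cv2.resize(s[370:480,200:520][:,:],(392,210))])[...,::-1])
```

```text
[[0.6444, 0.0, 0.0441, -2.1727, -1.8415, -0.4501], [0.6439, -0.0001, 0.0429, -2.1723, -1.8361, -0.452], [0.6438, -0.0003, 0.0429, -2.1737, -1.8375, -0.4493]] [-1.45890848  3.52600617  4.6683734 ] [0.74650597 0.0598387  0.31149865]
0.4 travel [-0.0023, -0.0009, -0.0004] turn [0.04, -0.36, 0.13]
0.42 travel [-0.0028, -0.0009, 0.002] turn [0.04, 0.78, 0.13]
```

View pics/v6.png

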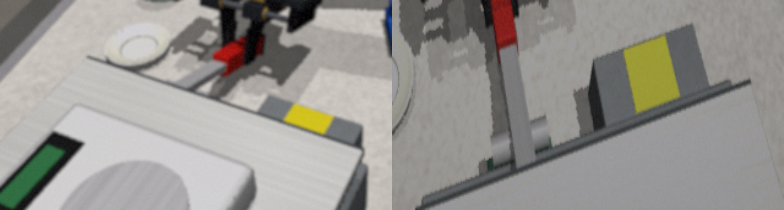

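```bash
cat >> h.py <<'E'
L=np.array([.9857,-.1685])
def lift(im,im0,n='side',cols=None):
    """edge-height change from the shift of the deck's front line, by column"""
    def line(z):
        q=proj(n,[[*(C+.03*ED+k*L),z] for k in np.linspace(-.25,.1,30)]);o=np.argsort(q[:,0]);return q[o]
    out=[]
    for u in cols:
        a,b=[np.interp(u,*line(z).T) for z in(.109,.119)]
        def row(i):
            g=cv2.cvtColor(i,cv2.COLOR_RGB2GRAY)[:,u-1:u+2].mean(1).astype(float);lo=int(a-18);w=np.abs(np.gradient(g[lo:lo+34]))
            return w
        w0,w1=row(im0),row(im)
        up=lambda w:np.interp(np.arange(0,33,.1),np.arange(34),w)
        A,B=up(w0),up(w1);s=[(np.dot(A[100:],B[100-k:len(B)-k]),k) for k in range(0,90)]
        out.append(max(s)[1]/10*(.010/(a-b)))
    return np.array(out)
E
python3 - <<'E'
from h import *
i0=np.load('pics/side0.npy');b=np.load('pics/b6.npy')
print((lift(b,i0,cols=[140,150,160,225,230,235,250,260,270,280,290])*1e3).round(1))
h=lambda z:proj('side',[[*(C+.03*ED-.15*L),z]])
g0=cv2.cvtColor(i0,cv2.COLOR_RGB2GRAY);g=cv2.cvtColor(b,cv2.COLOR_RGB2GRAY)
for u in(150,235,275):print(u,g0[315:380,u].tolist(),'\n',g[315:380,u].tolist())
E
```

```text
[10.6  1.  11.6  9.5 10.4 10.1 10.5 10.6  9.9 10.2  9.1]
150 [161, 141, 101, 70, 67, 80, 104, 117, 100, 101, 137, 162, 170, 171, 169, 168, 172, 170, 169, 168, 169, 169, 168, 168, 168, 170, 171, 174, 170, 170, 167, 171, 171, 169, 171, 173, 170, 170, 169, 169, 168, 167, 160, 153, 159, 172, 181, 185, 183, 184, 184, 183, 183, 182, 181, 184, 183, 181, 183, 182, 182, 182, 183, 182, 183] 
 [185, 160, 110, 70, 84, 132, 175, 191, 192, 191, 189, 194, 194, 194, 191, 191, 189, 191, 192, 192, 191, 193, 192, 195, 192, 193, 190, 192, 193, 195, 193, 196, 196, 193, 191, 190, 193, 194, 192, 191, 179, 172, 178, 189, 205, 206, 207, 203, 206, 207, 207, 209, 208, 208, 208, 207, 207, 207, 211, 204, 208, 207, 208, 206, 209]
235 [172, 171, 170, 171, 174, 173, 174, 174, 175, 175, 171, 172, 172, 170, 170, 174, 175, 179, 181, 177, 173, 173, 177, 179, 182, 184, 178, 178, 179, 177, 177, 172, 169, 172, 176, 174, 146, 108, 109, 148, 166, 175, 173, 173, 175, 174, 177, 179, 179, 178, 178, 179, 175, 177, 178, 178, 177, 179, 177, 176, 180, 181, 176, 175, 176] 
 [23, 44, 70, 76, 82, 83, 78, 81, 82, 81, 84, 107, 139, 160
[... 213 characters left out ...]
01, 204, 203, 201, 197, 199, 201, 202, 200]
275 [173, 176, 176, 173, 174, 172, 177, 179, 181, 180, 176, 180, 178, 176, 179, 182, 181, 175, 174, 174, 176, 178, 177, 177, 177, 178, 181, 179, 174, 165, 157, 160, 157, 159, 160, 158, 160, 161, 158, 160, 159, 162, 163, 161, 158, 160, 160, 163, 157, 147, 122, 98, 128, 162, 172, 169, 170, 172, 171, 172, 174, 174, 178, 175, 177] 
 [140, 161, 170, 168, 167, 166, 171, 173, 170, 174, 171, 170, 169, 170, 171, 171, 170, 169, 163, 166, 166, 169, 180, 188, 194, 196, 199, 203, 200, 186, 175, 177, 179, 180, 177, 181, 183, 184, 180, 178, 180, 182, 183, 180, 176, 150, 113, 119, 167, 193, 197, 194, 194, 194, 195, 197, 201, 204, 203, 201, 202, 201, 202, 197, 197]
```

The deck has risen about 10 mm, so its edge is near 107 mm. I'll push the bar a little further in along its own axis for margin.

Request:
step_arm:
  commands:
    - {"travel":[0.0015,0,0.0003],"turn":[0,0.2,0]}
    - {"travel":[0.003,0,0.0008],"turn":[0,0.4,0]}
    - {"travel":[0.005,0,0.0012],"turn":[0,0.6,0]}
    - {"travel":[0.007,0,0.0014],"turn":[0,0.7,0]}
    - {"travel":[0.007,0,0.0014],"turn":[0,0.7,0]}

```text
time: 8.6
position: [0.6439, -0.0002, 0.0425]
tool_rot: [-2.174, -1.835, -0.451]
ft_force: [-4.0, -5.1, 5.3]
grip_width: 0.271
grip_force: 50.0
```

Run:
```python
from h import *
P=avg(3);print(P[-1].round(4).tolist(),ctrl.get_state()['ft_force'],ctrl.get_state()['torque'])
b=ctrl.get_image('side');np.save('pics/b7.npy',b)
print((lift(b,np.load('pics/side0.npy'),cols=[140,160,225,230,235,250,260,270,280,290])*1e3).round(1))
```

```text
[0.6439, -0.0001, 0.0425, -2.1744, -1.8345, -0.4515] [-4.36925036 -5.67454029  5.74223415] [-0.97810674  0.56070783  0.57929188]
[10.8 11.9  9.5 10.4 10.1 10.5 10.6  9.9 10.2  9.1]
```

Request:
step_arm:
  commands:
    - {"travel":[0.001,0,0.001],"turn":[0,0.4,0]}
    - {"travel":[0.002,0,0.002],"turn":[0,0.8,0]}
    - {"travel":[0.004,0,0.003],"turn":[0,1.2,0]}
    - {"travel":[0.004,0,0.003],"turn":[0,1.2,0]}

```text
time: 9.2
position: [0.6442, 0.0007, 0.0406]
tool_rot: [-2.166, -1.824, -0.468]
ft_force: [-6.8, -12.1, 7.4]
grip_width: 0.266
grip_force: 50.1
```

Run:
```python
from h import *
P=avg(3);print(P[-1].round(4).tolist(),ctrl.get_state()['ft_force'],ctrl.get_state()['torque'])
b=ctrl.get_image('side');np.save('pics/b8.npy',b)
print((lift(b,np.load('pics/side0.npy'),cols=[140,160,225,230,235,250,260,270,280,290])*1e3).round(1))
```

```text
[0.6442, 0.0007, 0.0406, -2.1658, -1.8242, -0.468] [ -6.11216607 -12.84105551   6.85837996] [-2.08743834  1.12835498  0.8956    ]
[11.1 12.1 10.9 11.1 11.  10.9 11.3 10.8 10.7  9.7]
```

Run:
```python
from h import *
p=np.array([.6426,-.0036,.0920]);R=Rn.from_matrix(Rt(ED,0))
for t,g in(([-.002,0,.0255],11.5),([-.0028,0,.0255],11.5),([.007,0,.0014],.7),([.004,0,.003],1.2)):
    p=p+R.apply(t);R=R*Rn.from_rotvec([0,np.radians(g),0])
print(p,pose()[0])
b=(p,R.as_rotvec())
for th,da in((.4,0),(.3,-.003),(.2,-.005),(.1,-.008),(0.03,-.012)):
    a=-.12+da;h=.015+.0057+.001
    y=a*np.cos(th)-h*np.sin(th);z=.07+a*np.sin(th)+h*np.cos(th)
    print(th,end=' ');delta([*(C+y*ED),z],ED,th,b)
```

```text
[0.64465556 0.00842472 0.0412609 ] [6.44187969e-01 6.28993360e-04 4.06039718e-02]
0.4 travel [-0.0095, -0.0003, -0.0066] turn [-0.0, -1.98, 0.0]
0.3 travel [-0.0093, -0.0003, -0.0188] turn [-0.0, -7.71, 0.0]
0.2 travel [-0.0069, -0.0003, -0.0309] turn [-0.0, -13.44, 0.0]
0.1 travel [-0.0041, -0.0003, -0.0433] turn [-0.0, -19.17, 0.0]
0.03 travel [-0.0031, -0.0003, -0.0527] turn [-0.0, -23.18, 0.0]
```

Request:
step_arm:
  commands:
    - {"travel":[-0.0095,0,-0.0055],"turn":[0,-2,0]}
    - {"travel":[-0.0093,0,-0.0188],"turn":[0,-7.7,0]}
    - {"travel":[-0.007,0,-0.031],"turn":[0,-13.4,0]}
    - {"travel":[-0.0045,0,-0.043],"turn":[0,-19.2,0]}
    - {"travel":[-0.004,0,-0.0525],"turn":[0,-23.2,0]}

```text
time: 9.9
position: [0.6407, -0.0157, 0.0882]
tool_rot: [-2.387, -2.02, -0.032]
ft_force: [0.1, 0.6, -5.0]
grip_width: 0.273
grip_force: 50.0
```

Run:
```python
from h import *
P=avg(3);print(P[-1].round(4).tolist(),ctrl.get_state()['ft_force'])
b=ctrl.get_image('side')
print((lift(b,np.load('pics/side0.npy'),cols=[140,160,225,230,235,250,260,270,280,290])*1e3).round(1))
delta([*(C-.22*ED),.094],ED,0,(P[-1][:3],P[-1][3:]))
```

```text
[0.6414, -0.0132, 0.0886, -2.3822, -2.0227, -0.0379] [-0.39357604 -0.27104505 -3.761342  ]
[11.3 11.9 11.1 11.1 11.  10.9 11.3 10.8 10.7  9.7]
travel [-0.0903, -0.0013, -0.008] turn [0.18, -1.66, 0.37]
```

The deck holds at about 108 mm. Withdrawing the bar.

Request:
step_arm:
  commands:
    - {"travel":[-0.02,0,-0.003],"turn":[0,-1.0,0]}
    - {"travel":[-0.04,0,-0.004],"turn":[0,-1.7,0]}
    - {"travel":[-0.065,0,-0.006],"turn":[0,-1.7,0]}
    - {"travel":[-0.09,0,-0.008],"turn":[0,-1.7,0]}
    - {"travel":[-0.1,0,-0.008],"turn":[0,-1.7,0]}

```text
time: 10.6
position: [0.6217, -0.1228, 0.0913]
tool_rot: [2.407, 2.017, -0.006]
ft_force: [-0.0, -0.6, -4.4]
grip_width: 0.265
grip_force: 50.0
```

Run:
```python
from h import *
P=avg(3);print(P[-1].round(4).tolist(),ctrl.get_state()['ft_force'])
delta([.584,-.287,.09],BD,0,(P[-1][:3],P[-1][3:]))
```

```text
[0.6222, -0.12, 0.0914, 2.4066, 2.0191, -0.0037] [ 0.23043336  1.47050396 -3.86453105]
travel [-0.1711, -0.0086, 0.0017] turn [-0.09, 0.1, -16.21]
```

Request:
step_arm:
  commands:
    - {"travel":[-0.03,0,0],"turn":[0,0,-3]}
    - {"travel":[-0.07,-0.003,0],"turn":[0,0,-7]}
    - {"travel":[-0.115,-0.006,0],"turn":[0,0,-11]}
    - {"travel":[-0.155,-0.008,0],"turn":[0,0,-15]}
    - {"travel":[-0.171,-0.009,0],"turn":[0,0,-16.2]}

```text
time: 11.25
position: [0.5844, -0.287, 0.0918]
tool_rot: [2.093, 2.342, -0.004]
ft_force: [-0.3, -1.2, -4.6]
grip_width: 0.272
grip_force: 50.0
```

Request:
step_arm:
  commands:
    - {"travel":[0,0,0.02],"turn":[0,0,0]}
    - {"travel":[0,0,0.045],"turn":[0,0,0]}
    - {"travel":[0,0,0.06],"turn":[0,0,0]}
    - {"travel":[0,0,0.06],"turn":[0,0,0]}

```text
time: 11.65
position: [0.5845, -0.2797, 0.0292]
tool_rot: [-2.084, -2.343, 0.001]
ft_force: [-1.5, 0.9, -4.6]
grip_width: 0.271
grip_force: 50.0
```

Run:
```python
from h import *
P=avg(3);print(P[-1].round(4).tolist(),ctrl.get_state()['ft_force'])
delta([.584,-.287,.0197],BD,0,(P[-1][:3],P[-1][3:]))
```

```text
[0.5867, -0.2811, 0.0324, -2.0886, -2.3464, -0.0009] [ 0.26019662  0.01503994 -3.45299578]
travel [-0.0055, -0.0034, 0.0127] turn [0.02, -0.03, 0.45]
```

Request:
step_arm:
  commands:
    - {"travel":[0,0,0.004],"turn":[0,0,0]}
    - {"travel":[0,0,0.008],"turn":[0,0,0]}
    - {"travel":[0,0,0.011],"turn":[0,0,0]}
    - {"travel":[0,0,0.011],"turn":[0,0,0]}
    - {"travel":[0,0,0.0115],"turn":[0,0,0]}

```text
time: 12.3
position: [0.5861, -0.2822, 0.0208]
tool_rot: [2.091, 2.345, -0.0]
ft_force: [1.0, 0.4, -4.0]
grip_width: 0.273
grip_force: 50.0
```

Request:
step_arm:
  commands:
    - {"travel":[0,0,0.0005],"turn":[0,0,0]}
    - {"travel":[0,0,0.0005],"turn":[0,0,0]}

```text
time: 12.5
position: [0.5862, -0.2822, 0.0204]
tool_rot: [2.09, 2.345, -0.0]
ft_force: [-0.2, -0.8, -4.7]
grip_width: 0.274
grip_force: 50.0
```

Request:
step_arm:
  commands:
    - {"travel":[0,0,0.001],"turn":[0,0,0]}
    - {"travel":[0,0,0.001],"turn":[0,0,0]}

```text
time: 12.7
position: [0.5863, -0.2823, 0.0196]
tool_rot: [2.09, 2.345, 0.0]
ft_force: [-0.5, -0.6, -2.7]
grip_width: 0.27
grip_force: 50.0
```

Request:
step_arm:
  commands:
    - {"travel":[0,0,0],"turn":[0,0,0]}
    - {"travel":[0,0,0],"turn":[0,0,0]}
    - {"travel":[0,0,0],"turn":[0,0,0]}
    - {"travel":[0,0,0],"turn":[0,0,0]}
    - {"travel":[0,0,0],"turn":[0,0,0]}
  gripper: 0.7

```text
time: 13.2
position: [0.5863, -0.2822, 0.0195]
tool_rot: [2.09, 2.345, 0.0]
ft_force: [-0.5, -0.1, -0.0]
grip_width: 0.635
grip_force: 0.0
```

Request:
step_arm:
  commands:
    - {"travel":[0,0,-0.02],"turn":[0,0,0]}
    - {"travel":[0,0,-0.06],"turn":[0,0,0]}
    - {"travel":[0,0,-0.1],"turn":[0,0,0]}
    - {"travel":[0,0,-0.14],"turn":[0,0,0]}
    - {"travel":[0,0,-0.15],"turn":[0,0,0]}

```text
time: 13.7
position: [0.5888, -0.283, 0.1752]
tool_rot: [2.085, 2.339, 0.004]
ft_force: [0.3, -0.2, 0.3]
grip_width: 0.699
grip_force: 0.0
```

Run:
```python
from h import *
P=avg(2);print(P[-1].round(4).tolist())
T=np.array([.449,-.138])
delta([*T,.14],PD,0,(P[-1][:3],P[-1][3:]))
```

```text
[0.5885, -0.2829, 0.1747, 2.0851, 2.3392, 0.0031]
travel [0.1601, -0.1223, 0.0331] turn [0.36, 0.3, -9.69]
```

Request:
step_arm:
  commands:
    - {"travel":[0.03,-0.025,0],"turn":[0,0,-2]}
    - {"travel":[0.065,-0.05,0],"turn":[0,0,-4]}
    - {"travel":[0.1,-0.075,0.01],"turn":[0,0,-6]}
    - {"travel":[0.135,-0.1,0.02],"turn":[0,0,-8]}
    - {"travel":[0.155,-0.118,0.03],"turn":[0,0,-9.5]}

```text
time: 14.3
position: [0.4479, -0.1388, 0.1367]
tool_rot: [-1.883, -2.51, 0.002]
ft_force: [0.6, 0.0, 1.0]
grip_width: 0.697
grip_force: 0.0
```

Request:
step_arm:
  commands:
    - {"travel":[0.002,-0.002,0.001],"turn":[0.3,0.3,0]}
    - {"travel":[0.002,-0.002,0.001],"turn":[0.3,0.3,0]}
    - {"travel":[0.002,-0.002,0.001],"turn":[0.3,0.3,0]}

```text
time: 14.6
position: [0.4492, -0.1412, 0.138]
tool_rot: [-1.886, -2.503, 0.001]
ft_force: [0.3, 0.2, 0.9]
grip_width: 0.705
grip_force: 0.0
```

Run:
```python
from h import *
p=avg(3)[-1];p=(p[:3],p[3:]);print(np.r_[p].round(4))
im=ctrl.get_image('wrist');np.save('pics/w9.npy',im);b=ctrl.get_image('scene')
r=cv2.resize(im[100:400,120:520],(533,400));cv2.imwrite('pics/v9.png',np.hstack([r,cv2.resize(b[180:330,220:320],(267,400))])[...,::-1])
for k in blobs(mask(im,'blue')):
    q=cv2.approxPolyDP(k,4,True)[:,0];print(q.tolist(),plane('wrist',q,.028,p)[:,:2].round(4).tolist())
```

```text
[ 4.4950e-01 -1.4110e-01  1.3830e-01 -1.8864e+00 -2.5033e+00  5.0000e-04]
[[283, 154], [286, 266], [291, 272], [330, 272], [338, 264], [336, 154]] [[0.4101, -0.0827], [0.4333, -0.1604], [0.4381, -0.1638], [0.4657, -0.1559], [0.4696, -0.1483], [0.4453, -0.0726]]
```

View pics/v9.png

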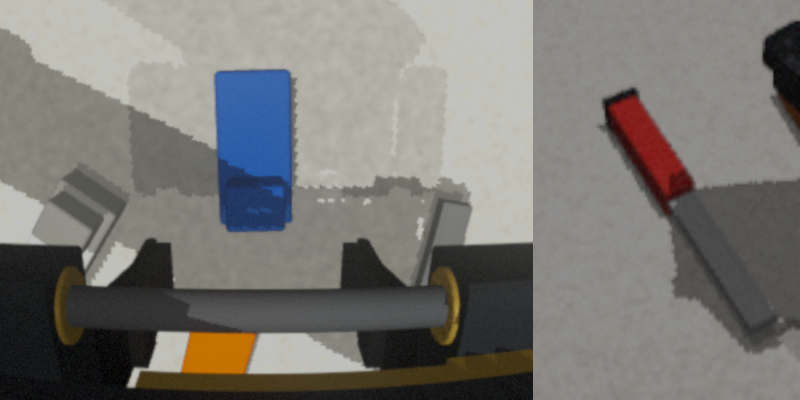

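Blue packer sits between the fingers, tongue front corners at wrist (283,154) and (336,154), tab rear top near row 272. The bar lies flat in the scene view.

Run:
```python
from h import *
p=pose()
t=plane('wrist',[[290,272.5],[333.5,272.5]],.052,p);f=plane('wrist',[[283,154],[336,154]],.028,p)
print(t.round(4).tolist(),t.mean(0)[:2]+.012*PD, f.mean(0)[:2]-.068*PD)
delta([*((t.mean(0)[:2]+.012*PD+f.mean(0)[:2]-.068*PD)/2),.045],PD)
```

```text
[[0.4364, -0.1554, 0.052], [0.4644, -0.1474, 0.052]] [ 0.44702618 -0.13989202] [ 0.446411   -0.14255586]
travel [-0.0003, -0.002, 0.0933] turn [-0.28, -0.32, -0.23]
```

Request:
step_arm:
  commands:
    - {"travel":[0,-0.002,0.025],"turn":[0,0,0]}
    - {"travel":[0,-0.002,0.055],"turn":[0,0,0]}
    - {"travel":[0,-0.002,0.08],"turn":[0,0,0]}
    - {"travel":[0,-0.002,0.09],"turn":[0,0,0]}
    - {"travel":[0,-0.002,0.0925],"turn":[0,0,0]}

```text
time: 15.35
position: [0.4456, -0.1403, 0.0448]
tool_rot: [-1.883, -2.502, 0.002]
ft_force: [0.3, 0.5, -0.5]
grip_width: 0.699
grip_force: 0.0
```

Request:
step_arm:
  commands:
    - {"travel":[0,0,0],"turn":[0,0,0]}
    - {"travel":[0,0,0],"turn":[0,0,0]}
    - {"travel":[0,0,0],"turn":[0,0,0]}

```text
time: 15.65
position: [0.4471, -0.1409, 0.0469]
tool_rot: [-1.886, -2.506, 0.001]
ft_force: [-0.2, -0.7, 0.6]
grip_width: 0.7
grip_force: 0.0
```

Request:
step_arm:
  commands:
    - {"travel":[0,0,0],"turn":[0,0,0]}
    - {"travel":[0,0,0],"turn":[0,0,0]}
    - {"travel":[0,0,0],"turn":[0,0,0]}
    - {"travel":[0,0,0],"turn":[0,0,0]}
    - {"travel":[0,0,0],"turn":[0,0,0]}
  gripper: 0
  force: 25

```text
time: 16.15
position: [0.4463, -0.1406, 0.0458]
tool_rot: [-1.885, -2.505, 0.002]
ft_force: [-0.7, 0.9, 0.7]
grip_width: 0.342
grip_force: 25.0
```

Run:
```python
from h import *
P=avg(2);s=ctrl.get_state();print(P[-1].round(4).tolist(),s['grip_width'],s['grip_force'],s['ft_force'])
E0=C+.03*ED-.15*L;print(E0)
T=E0-.13*ED
delta([*T,.15],ED,0,(P[-1][:3],P[-1][3:]))
```

```text
[0.4463, -0.1406, 0.0458, -1.8848, -2.5046, 0.0015] 0.3394997674355244 24.99119281768799 [0.32901109 0.17340685 0.06777536]
[0.5197   0.169346]
travel [0.1609, 0.0993, -0.1038] turn [-0.34, -0.22, 25.78]
```

Request:
step_arm:
  commands:
    - {"travel":[0,0,-0.02],"turn":[0,0,0]}
    - {"travel":[0,0,-0.05],"turn":[0,0,0]}
    - {"travel":[0,0,-0.08],"turn":[0,0,0]}
    - {"travel":[0,0,-0.1],"turn":[0,0,0]}
    - {"travel":[0,0,-0.104],"turn":[0,0,0]}

```text
time: 16.75
position: [0.4482, -0.1414, 0.152]
tool_rot: [-1.887, -2.508, 0.001]
ft_force: [-0.1, -0.4, -1.3]
grip_width: 0.344
grip_force: 25.0
```

Request:
step_arm:
  commands:
    - {"travel":[0.03,0.02,0],"turn":[0,0,5]}
    - {"travel":[0.065,0.04,0],"turn":[0,0,10]}
    - {"travel":[0.1,0.06,0],"turn":[0,0,16]}
    - {"travel":[0.13,0.08,0],"turn":[0,0,21]}
    - {"travel":[0.15,0.095,0],"turn":[0,0,25]}

```text
time: 17.25
position: [0.4959, 0.0325, 0.1488]
tool_rot: [-2.381, -2.036, 0.005]
ft_force: [-0.5, 0.1, -1.3]
grip_width: 0.341
grip_force: 25.0
```

Request:
step_arm:
  commands:
    - {"travel":[0,0,0],"turn":[0,0,0.5]}
    - {"travel":[0,0,0],"turn":[0,0,0.5]}
    - {"travel":[0,0,0],"turn":[0,0,0.5]}

```text
time: 17.55
position: [0.4958, 0.0282, 0.1491]
tool_rot: [-2.392, -2.025, 0.007]
ft_force: [0.4, 0.1, -1.1]
grip_width: 0.337
grip_force: 25.0
```

Run:
```python
from h import *
p=avg(4)[-1];p=(p[:3],p[3:]);print(np.r_[p].round(4),p[0][:2]@L,p[0][:2]@ED)
im=ctrl.get_image('wrist');np.save('pics/w10.npy',im);s=ctrl.get_image('scene');np.save('pics/s10.npy',s)
b=ctrl.get_image('side')
print('lift',(lift(b,np.load('pics/side0.npy'),cols=[140,160,225,230,235])*1e3).round(1))
for k in blobs(mask(im,'yellow')):
    q=cv2.approxPolyDP(k,4,True)[:,0];X=plane('wrist',q,.075,p)[:,:2];print(q.tolist(),np.c_[X@L,X@ED].round(4).tolist())
for k in blobs(mask(im,'blue')):
    q=cv2.approxPolyDP(k,4,True)[:,0];X=plane('wrist',q,.128-.0155,p)[:,:2];print(q.tolist(),np.c_[X@L,X@ED].round(4).tolist())
delta([*(.4853*L+.127*ED),.125],ED,0,p)
cv2.imwrite('pics/v10.png',np.hstack([cv2.resize(im[20:320,150:470],(480,450)),cv2.resize(s[310:480,330:450],(318,450))])[...,::-1])
```

```text
[ 0.4962  0.0282  0.1497 -2.393  -2.0247  0.0053] 0.4843870117025304 0.11145436457539402
lift [11.1 12.1 10.9 11.1 11. ]
[[274, 58], [273, 130], [356, 131], [357, 59]] [[0.4597, 0.2373], [0.4592, 0.193], [0.5084, 0.1925], [0.5089, 0.2368]]
[[273, 160], [273, 280], [283, 282], [278, 315], [346, 316], [344, 283], [352, 281], [355, 162]] [[0.4633, 0.1764], [0.462, 0.1132], [0.4673, 0.1121], [0.464, 0.0924], [0.5017, 0.092], [0.5, 0.1117], [0.5042, 0.1129], [0.504, 0.1755]]
travel [0.0155, 0.0011, 0.0247] turn [-0.43, -0.11, 0.17]
```

View pics/v10.png

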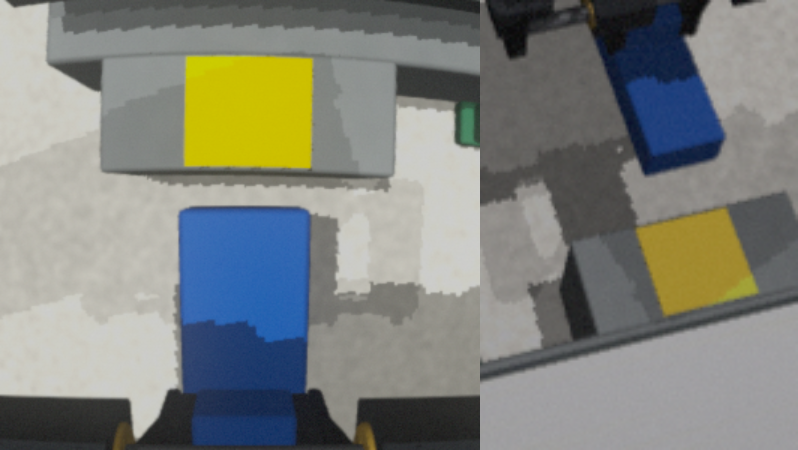

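Mark centre lies at lateral 0.484 and the ledge front at 0.193 along, so the edge is at about 0.257. The packer's tongue is in line with the mark within 1 mm and 1°. Lowering, then sliding in.

Request:
step_arm:
  commands:
    - {"travel":[0.005,0.0003,0.006],"turn":[-0.4,0,0]}
    - {"travel":[0.01,0.0005,0.014],"turn":[-0.4,0,0]}
    - {"travel":[0.015,0.0005,0.022],"turn":[-0.4,0,0]}
    - {"travel":[0.015,0.0005,0.026],"turn":[-0.4,0,0]}
    - {"travel":[0.015,0.0005,0.026],"turn":[-0.4,0,0]}

```text
time: 18.4
position: [0.4986, 0.0446, 0.123]
tool_rot: [-2.393, -2.03, -0.001]
ft_force: [-0.0, 0.2, -1.7]
grip_width: 0.349
grip_force: 25.0
```

Run:
```python
from h import *
p=avg(4)[-1];print(p.round(4),p[:2]@L,p[:2]@ED,ctrl.get_state()['ft_force']);p=(p[:3],p[3:])
delta([*(.4846*L+.226*ED),.1223],ED+.01*L,0,p)
```

```text
[ 0.4995  0.0442  0.1242 -2.3956 -2.0302 -0.0031] 0.4848964069538958 0.12776495371251603 [ 0.78685039 -0.12782785 -2.16375129]
travel [0.0982, 0.0002, 0.0021] turn [0.01, -0.14, 0.84]
```

Request:
step_arm:
  commands:
    - {"travel":[0.01,0,0.0015],"turn":[0,0,0.5]}
    - {"travel":[0.02,0,0.0015],"turn":[0,0,0.5]}
    - {"travel":[0.032,0,0.0015],"turn":[0,0,0.5]}
    - {"travel":[0.044,0,0.0015],"turn":[0,0,0.5]}
    - {"travel":[0.05,0,0.0015],"turn":[0,0,0.5]}

```text
time: 19.1
position: [0.5077, 0.0957, 0.1229]
tool_rot: [-2.402, -2.022, -0.004]
ft_force: [0.4, 0.8, -1.1]
grip_width: 0.341
grip_force: 25.0
```

Run:
```python
from h import *
p=avg(3)[-1];print(p.round(4),p[:2]@L,p[:2]@ED,ctrl.get_state()['ft_force']);p=(p[:3],p[3:])
delta([*(.4846*L+.226*ED),.1223],ED+.01*L,0,p)
```

```text
[ 0.5076  0.0953  0.1228 -2.4014 -2.0225 -0.0037] 0.48425430800160857 0.17941717340650057 [ 0.20300449 -0.29952755 -0.51824381]
travel [0.0466, 0.0003, 0.0007] turn [-0.0, -0.18, 0.48]
```

Request:
step_arm:
  commands:
    - {"travel":[0.008,0,0.0005],"turn":[0,0,0.3]}
    - {"travel":[0.016,0,0.0005],"turn":[0,0,0.3]}
    - {"travel":[0.024,0,0.0005],"turn":[0,0,0.3]}
    - {"travel":[0.032,0,0.0005],"turn":[0,0,0.3]}
    - {"travel":[0.038,0,0.0005],"turn":[0,0,0.3]}

```text
time: 19.75
position: [0.5142, 0.1322, 0.1224]
tool_rot: [-2.408, -2.014, -0.003]
ft_force: [-0.1, -0.2, -0.8]
grip_width: 0.342
grip_force: 25.0
```

Request:
step_arm:
  commands:
    - {"travel":[0.004,0,0],"turn":[0,0,0]}
    - {"travel":[0.008,0,0],"turn":[0,0,0]}
    - {"travel":[0.008,0,0],"turn":[0,0,0]}
    - {"travel":[0.008,0,0],"turn":[0,0,0]}

```text
time: 20.15
position: [0.5155, 0.1388, 0.1223]
tool_rot: [-2.41, -2.014, -0.002]
ft_force: [-0.2, -0.4, -2.4]
grip_width: 0.341
grip_force: 25.0
```

Run:
```python
from h import *
p=avg(3)[-1];print(p.round(4),p[:2]@L,p[:2]@ED,ctrl.get_state()['ft_force'])
b=ctrl.get_image('side')
print('lift',(lift(b,np.load('pics/side0.npy'),cols=[140,160,225,230,235])*1e3).round(1))
```

```text
[ 5.1550e-01  1.3850e-01  1.2230e-01 -2.4101e+00 -2.0130e+00 -2.4000e-03] 0.4847879570526157 0.22342136567705206 [ 0.41383263 -0.83840963  0.05682902]
lift [11.1 12.1 11.3 11.7 11.2]
```

Request:
step_arm:
  commands:
    - {"travel":[0.0015,0,0],"turn":[0,0,0]}
    - {"travel":[0.003,0,0],"turn":[0,0,0]}
    - {"travel":[0.003,0,0.0007],"turn":[0,0,0]}
    - {"travel":[0.003,0,0.0013],"turn":[0,0,0]}
    - {"travel":[0.003,0,0.0013],"turn":[0,0,0]}

```text
time: 20.85
position: [0.5161, 0.142, 0.1211]
tool_rot: [-2.409, -2.014, -0.003]
ft_force: [-0.2, 0.4, 0.2]
grip_width: 0.339
grip_force: 25.0
```

Request:
step_arm:
  commands:
    - {"travel":[0,0,0],"turn":[0,0,0]}
    - {"travel":[0,0,0],"turn":[0,0,0]}
    - {"travel":[0,0,0],"turn":[0,0,0]}
    - {"travel":[0,0,0],"turn":[0,0,0]}
    - {"travel":[0,0,0],"turn":[0,0,0]}
  gripper: 0.7

```text
time: 21.35
position: [0.5161, 0.1419, 0.1211]
tool_rot: [-2.409, -2.014, -0.003]
ft_force: [-0.1, -0.4, 0.3]
grip_width: 0.67
grip_force: 0.0
```

Request:
step_arm:
  commands:
    - {"travel":[0,0,-0.015],"turn":[0,0,0]}
    - {"travel":[0,0,-0.04],"turn":[0,0,0]}
    - {"travel":[-0.01,0,-0.075],"turn":[0,0,0]}
    - {"travel":[-0.04,0,-0.1],"turn":[0,0,0]}
    - {"travel":[-0.08,0,-0.1],"turn":[0,0,0]}

```text
time: 21.85
position: [0.5041, 0.0651, 0.2261]
tool_rot: [2.403, 2.019, 0.014]
ft_force: [1.0, -0.2, 0.6]
grip_width: 0.701
grip_force: 0.0
```

Request:
step_arm:
  commands:
    - {"travel":[-0.03,0,0],"turn":[0,0,0]}
    - {"travel":[-0.03,0,0],"turn":[0,0,0]}
    - {"travel":[-0.03,0,0],"turn":[0,0,0]}

```text
time: 22.15
position: [0.4967, 0.0332, 0.2218]
tool_rot: [-2.412, -2.012, -0.005]
ft_force: [-0.7, 0.9, -0.1]
grip_width: 0.698
grip_force: 0.0
```

Run:
```python
from h import *
p=avg(3)[-1];p=(p[:3],p[3:])
im=ctrl.get_image('wrist');s=ctrl.get_image('scene');b=ctrl.get_image('side')
print(p[0],'lift',(lift(b,np.load('pics/side0.npy'),cols=[140,160,225,230,235])*1e3).round(1))
for k in blobs(mask(im,'blue')):
    q=cv2.approxPolyDP(k,4,True)[:,0]
    for z in(.103,.127):
        X=plane('wrist',q,z,p)[:,:2];print(z,q.tolist(),np.c_[X@L,X@ED].round(4).tolist())
cv2.imwrite('pics/v11.png',np.hstack([cv2.resize(im[20:320,150:470],(320,300)),cv2.resize(s[360:480,360:490],(325,300)),cv2.resize(b[310:400,240:330],(155,300))])[...,::-1])
```

```text
[0.49667526 0.03483172 0.22142721] lift [11.1 12.1 10.9 11.1 11. ]
0.103 [[286, 58], [287, 118], [339, 118], [340, 59]] [[0.4651, 0.2544], [0.4655, 0.2102], [0.5023, 0.2099], [0.5033, 0.2534]]
0.127 [[286, 58], [287, 118], [339, 118], [340, 59]] [[0.4667, 0.2486], [0.4671, 0.2084], [0.5005, 0.2081], [0.5015, 0.2477]]
```

View pics/v11.png

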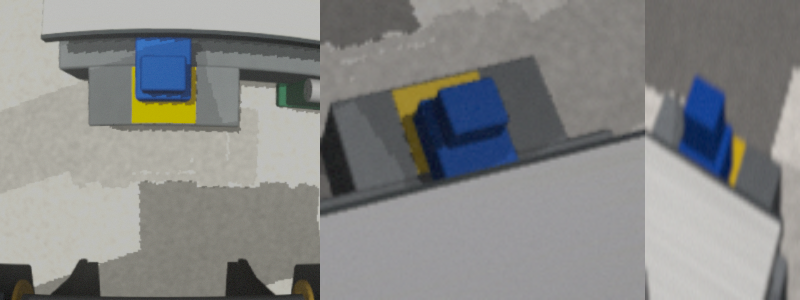

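The packer's tongue is about 37 mm under the edge, straight along the mark and flat on the ledge. The deck is still up and the arm is clear, so I'm handing in.

```bash
python3 -c "
from bench import ctrl
print(ctrl.close_job())"
```

```text
the job is handed in; nothing more can be done
None
```

I levered the deck edge up to about 108 mm and laid the bar back on the bench. The blue packer lies flat along the yellow mark, its tongue about 37 mm under the edge, and I handed the job in at about 22 s; no verdict came back.

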